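# Lock the height stop without losing its setting

## Task

The barrel of the bench height stop is already set. Fit the flat spanner over the barrel's head, fully down, with its handle lying on the rest on the side of the stop pin where the pin will hold it, so that the barrel cannot turn; then turn the knurled brass lock ring clockwise until it is home against the housing and nip it up to about 1.3 N m (at least 0.9, not over 2). The barrel must not turn by more than about 10 degrees; leave the spanner fitted and do not disturb the other things.

Things in the scene. Friction and masses are not known exactly. Their poses are not given: they have to be found in the camera images.
- housing: tan cast housing of the height stop, bolted to the table, its position and yaw vary. Origin: on the table under the vertical axis of barrel and ring. A base plate 90 x 195 x 12 mm reaches from y -52 to +142 mm of its own frame. On it stands a round foot (radius 38 mm, to 28 mm height), above it a neck of radius 24 mm up to 46 mm height. Along its own +y axis, at y = 110 to 130 mm, stands a rest block (24 mm wide, top at 74 mm height) that carries the spanner's handle.
- stop_pin: upright round steel pin, 10 mm diameter, fixed beside the rest block, axis at x +15 mm, y +120 mm of the housing frame (the body's origin is at that place at table height), from 62 to 96 mm height. It stands on the +x side of the handle, 3 mm from the handle of a fitted, straight spanner, and stops the handle when the barrel is dragged clockwise.
- barrel_seat (a point): point on the barrel's axis at 74 mm above the table: the top of the round steel shoulder (radius 22 mm, 70 to 74 mm height) on which the fitted spanner lies. From it rises the barrel's head, an oblong 34 mm long (along this point's y axis) by 16 mm across, with a rounded ridge top at 92 mm height. The point turns with the barrel; at the start its axes are those of the housing.
- barrel (a joint): turn of the barrel in the housing, rad, clockwise from above positive; 0 at the start, which is the setting to keep. It turns easily (about 0.06 N m), more easily than the ring turns on it, so an unheld barrel goes round with the ring. With the spanner fitted and bearing on the pin the play lets it turn by about 0.1 rad, a further 0.02 rad per 0.5 N m of tightening; both are harmless.
- lock_ring (a joint): turn of the lock ring relative to the barrel, rad, clockwise from above positive; 0.3 to 0.8 at the start, home against the housing at 1.5. It runs with about 0.15 N m; at 1.5 it stops dead and shows no further turn: only the felt moment tells how tight it is. With the spanner held by the pin the whole train gives about 0.01 rad for each 0.25 N m beyond that. Let go, it stays at 1.5.
- ring_grip (a point): point on the axis of the knurled brass lock ring at mid height, 58 mm above the table. Ring: radius 32 mm (64 mm grasp width), 47 to 69 mm height, red mark on top along this point's +x. Fingers reaching past the ring are free down to 30 mm height. The ring does not rise or fall as it turns.
- spanner: bright steel flat spanner, 200 g, 10 mm thick, lying flat on the blue mat. Origin: underside, at the centre of the oblong through window in its head (window 38 mm along y by 18.4 mm across; head 38.4 mm wide in x, 52 mm long). Handle along its +y axis, 14 mm wide, from y 26 to 142 mm. Fitted: origin at barrel_seat, +y of spanner along +y of the housing, handle between the fingers' paths when the ring is gripped across x.
- spanner_grip (a point): middle of the yellow grip block on the spanner's handle, 75 mm along +y from the spanner's origin and 14 mm above its underside. Block and handle there are 14 mm wide across x, 34 mm long, from the underside to 22 mm above it.
- spare_ring: loose spare brass ring, 64 mm across, 22 mm high, on the mat; leave alone
- oil_bottle: amber oil bottle, 52 mm across, 150 mm high; leave alone
- grease_tin: green tin, 70 mm across, 60 mm high; leave alone
- mandrel: wooden spinning form, 72 mm across, 88 mm high; leave alone
- spun_bowl: copper bowl, 120 mm across, 50 mm high; leave alone
- brush: bench brush lying flat; leave alone
- screwdriver: screwdriver with yellow handle, lying flat; leave alone
Mind the look-alikes: they are no part of the job. Leave any orange or purple look-alike of the spanner alone. Leave any blue look-alike of the housing alone.

How it is judged:
On the way, in this order (a step that is already met when the one before it is completed fails the run):
1. the spanner is fitted over the barrel's head, flat on the shoulder, handle over the rest (horizontal distance between spanner and barrel_seat below 0.005 m and z of spanner in the frame of barrel_seat between -0.003 and 0.003 m and angle between spanner's own z axis and vertical below 0.06 rad and y of spanner_grip in the frame of housing above 0.06 m), for 0.2 s.
2. with the spanner fitted the lock ring is home and tightened: the handle bears on the stop pin with 6 N or more (about 0.75 N m on the ring) (horizontal distance between spanner and barrel_seat below 0.006 m and z of spanner in the frame of barrel_seat between -0.003 and 0.003 m and angle between spanner's own z axis and vertical below 0.06 rad and y of spanner_grip in the frame of housing above 0.06 m and value of joint lock_ring above 1.46 rad and contact force between spanner and stop_pin above 6 N), for 0.2 s.
At the end, for the whole second after the job is handed in: The lock ring is home (1.5 rad, at most 0.04 short), having been tightened; the barrel stands within 0.22 rad of its setting; the spanner lies fitted and at rest on the barrel's shoulder (centre within 6 mm, level within 3 mm and 0.06 rad), its handle over the rest (horizontal distance between spanner and barrel_seat below 0.006 m and z of spanner in the frame of barrel_seat between -0.003 and 0.003 m and angle between spanner's own z axis and vertical below 0.06 rad and y of spanner_grip in the frame of housing above 0.06 m and value of joint lock_ring above 1.46 rad and value of joint barrel between -0.22 and 0.22 rad and linear speed of spanner below 0.02 m/s); the robot touches nothing.
It fails at once if the barrel turns more than 0.22 rad from its setting (value of joint barrel above 0.22 rad or value of joint barrel below -0.22 rad).
It fails at once if overtightened or struck: more than 20 N between spanner and stop pin (contact force between spanner and stop_pin above 20 N).
It fails at once if another thing is moved by more than 30 mm (distance of any of spare_ring, oil_bottle, grease_tin, mandrel, spun_bowl, brush, screwdriver from where it was at the start of the episode above 0.03 m).
It also fails if it takes over 64 s, if anything falls off the work surface, if the arm or the gripper's body presses on something with over 40 N, if the wrist force passes 120 N, or if a joint passes its speed limit or range.

## Robot

A 7-joint arm with a two-finger parallel gripper is mounted at the origin on the work surface. World frame = base frame: x ahead of the robot, y to its left, z up, the work surface at z = 0. Lengths are in m, angles in rad, forces in N, time in s.
With the tool pointing down it reaches from about 0.4 to 0.9 m from the base axis. Payload 5.5 kg.
Tool frame: the origin (TCP) lies at the very end of the fingers, on their centre line; the grasp point (between the pads) lies 19 mm behind it (grip_point_offset is the distance from the TCP to the grasp point, in m); z points along the fingers, y is the line along which they close (so a half turn about z gives the same grasp; the last joint's range is limited). The gripper opens to 92 mm and grips with 3 to 60 N. Pads are 19 mm wide; open, the fingers measure 130 mm over their backs; the gripper's body (75 mm by 190 mm) begins 47 mm behind the grasp point.
Start: joints at [1.577, 0.501, -0.427, 1.55, 0.221, 1.138, -0.21], TCP at [0.165, -0.629, 0.227] pointing down, gripper open.
Joint ranges: [-2.88, 2.88], [-0.31, 2.03], [-1.54, 1.56], [0.2, 2.42], [-1.41, 4.55], [0.19, 2.02], [-2.57, 2.57]. Speed limits (rad/s): [2.57, 2.57, 3.14, 3.14, 3.14, 3.14, 3.14].

## Interface

Orientations are given as a rotation vector (axis times angle).
In Python, from workcell import state, capture, camera_info, sign_off, grip_point_offset gives the robot as it stands. The module is installed in compiled form; this text tells all that it offers.
- The arm moves only by the shell command python3 -m pendant 'ROWS' [OPENING] [FORCE]. ROWS is text: rows parted by semicolons, each of 4 numbers parted by spaces: the shift along the tool's x, y, z normalised to -1 to 1, where 1 is 0.2 m, then the turn about the tool's z normalised to -1 to 1, where 1 is 90 degrees. In form: dx dy dz twist; .... A call has 1 to 20 rows; each row is the pose to reach, as a shift and turn from the pose commanded when the call began, along the tool's axes at that moment; what a row does not reach only later rows make up. A row lasts 1/12 s, in which the tool goes at most 41.7 mm and 7.16 degrees, less where a joint would pass 70% of its speed; a pose out of reach is approached as far as the arm can. A call with a number of a shift or a turn outside -1 to 1 is refused whole. A call with a gripper value outside its range is refused whole. OPENING is the finger opening in mm, from 0 to 91.8, set as the call begins (- or left out, the last holds). The fingers move at their own pace and stop on an object; FORCE is the grip in N (left out, the last holds). Time passes only in rows, so rows that repeat a pose let the fingers close. It gives the time, the measured TCP pose, the force, the opening and the grip force at its end, in the units of the state.
- state(): the state, without advancing time (a new reading comes with each control period).
- capture(name): name is "scene" or "top" or "wrist"; returns the picture (420x560x3 uint8, blue, green, red); there is no depth.
- camera_info(name): a dict with "vertical_fov" (degrees; the focal length in pixels is half the picture's height over the tangent of half this angle, whatever the lens; pixels are square), "cx", "cy" (the principal point, pixels), "k1" (the pictures are not rectified: a ray, as slopes to the right and down, at radius r is drawn at 1 + k1 r^2 times it, then the intrinsics apply), "xyz" and "attitude" of the camera in the world. Camera axes: x right, y up, looking along -z (the intrinsics and any distortion apply to the point x, -y, -z); pixel columns grow to the right and rows downward; lengths in m; the calibration is good to about 2 mm. A picture is of the moment at which its call begins: read the wrist's pose just before it. camera_info takes no time and is no camera call; for the wrist camera it gives the pose at the moment of the call.
- sign_off(): hands the job in; it is judged then, once.
The state is a dict: "clock": time; "joint_pos": joint angles; "qd": joint speeds; "effort": joint torques, N m; "position": TCP position; "eef_rot": TCP orientation; "ft_force": force on the tool from outside, world axes, zero at the start; "wrist_torque": the same for the moment, N m; "opening": opening from 0.0 (shut) to 1.0 (fully open); "grip_force": force on a finger pad.
Only numpy, scipy, OpenCV 4.12 (cv2) and the standard library are available. Lean on these libraries where they do the work, as an engineer would, in place of code of your own. Each camera call takes 0.05 s, during which the arm holds its last target. There are 200 camera calls.

## Working session

There is one attempt and no reset: what is moved stays moved. The work goes in short steps, Python scripts to look and compute and a shell command to move; the robot and the scene stay as the last step left them, time stands still between calls to the robot, and variables do not carry over. Pictures are saved under pics/ and viewed, at most 10 in all, crops included, and the job is handed in when it is done.

```bash
mkdir -p pics
cat > h.py <<'E'
import numpy as np, cv2
from scipy.spatial.transform import Rotation as R
from workcell import state,capture,camera_info,sign_off,grip_point_offset
def ray(ci,u,v):
    f=210/np.tan(np.radians(ci["vertical_fov"])/2)
    xd=np.array([(u-ci["cx"])/f,(v-ci["cy"])/f]); x=xd.copy()
    for _ in range(30): x=xd/(1+ci["k1"]*(x@x))
    return R.from_rotvec(ci["attitude"]).apply([x[0],-x[1],-1])
def onz(ci,u,v,z):
    d=ray(ci,u,v); p=np.array(ci["xyz"]); return p+d*(z-p[2])/d[2]
def pix(ci,P):
    f=210/np.tan(np.radians(ci["vertical_fov"])/2)
    c=R.from_rotvec(ci["attitude"]).inv().apply(np.array(P)-ci["xyz"]); x=np.array([c[0],-c[1]])/-c[2]
    x=x*(1+ci["k1"]*(x@x)); return x*f+[ci["cx"],ci["cy"]]
E
python3 - <<'E'
from h import *
s=state();print(s,grip_point_offset)
ims=[]
for n in("scene","top","wrist"):
    print(n,camera_info(n)); im=capture(n); cv2.imwrite(f"pics/{n}0.png",im)
E
```

```text
{'clock': 0.0, 'joint_pos': array([ 1.57715494,  0.50184497, -0.42674251,  1.55143135,  0.22081141,
        1.13829574, -0.21031277]), 'qd': array([-9.75018467e-04,  1.01075170e-03,  1.49815996e-03,  4.49087386e-05,
       -4.15239010e-04,  6.06499585e-04,  4.70892073e-04]), 'effort': array([-2.39855308e-04, -5.66592193e+01, -5.81657454e+00, -2.79110062e+01,
       -6.89968653e-02,  3.10496707e-02,  2.18144896e-04]), 'position': array([ 0.16486631, -0.62803078,  0.22568361]), 'eef_rot': array([-3.11382382e+00, -4.02092993e-01,  3.31768268e-04]), 'ft_force': array([-0.03384119,  0.42471192, -0.13420496]), 'wrist_torque': array([-0.0034744 , -0.05372595, -0.01845717]), 'grip_force': 0.0, 'opening': 0.9975413668902887} 0.0188
scene {'vertical_fov': 47.56689633232506, 'cx': 282.55307758608586, 'cy': 214.00033395848885, 'k1': 0.02484906973549663, 'xyz': array([ 1.31357465, -0.58612711,  0.90596823]), 'attitude': array([0.86919412, 0.41897751, 0.85260016])}
top {'vertical_fov': 43.41215710067921, 'cx': 281.59407897817727, 'cy': 207.67148954212752, 'k1': -0.19832385102013797, 'xyz': array([0.20716798, 0.08819793, 1.43833619]), 'attitude': array([ 0.12094198, -0.14190387, -1.55550882])}
wrist {'vertical_fov': 64.54256691342435, 'cx': 285.1907148139739, 'cy': 205.93773784788397, 'k1': -0.03666774346336826, 'xyz': array([ 0.24005877, -0.60771525,  0.38366984]), 'attitude': array([-0.24975367,  0.19303661, -1.30452209])}
```

View pics/top0.png

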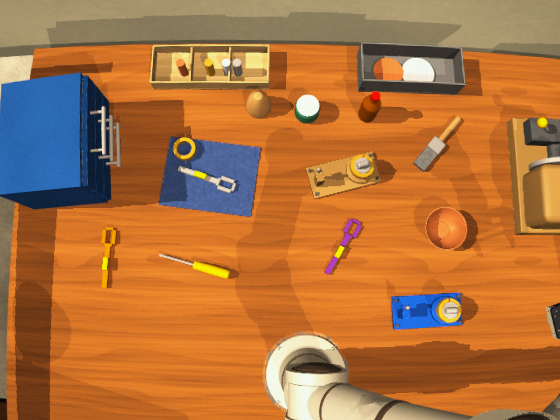

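View pics/scene0.png

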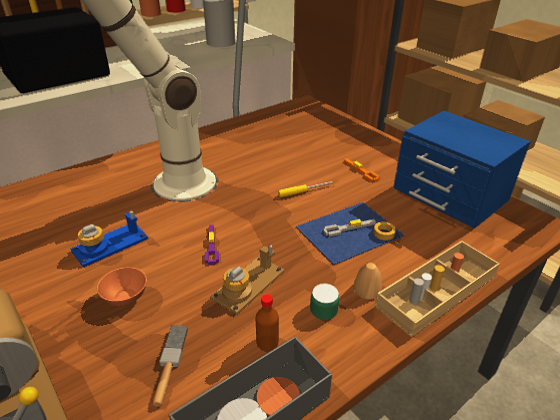

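The top view shows these:
- **Spanner look-alikes:** orange at (109,255) and purple at (345,245).
- **Spanner to use:** bright steel on the blue mat, window at about (227,185), yellow block at about (205,178), handle end at about (181,169).
- **Housings:** the tan one, ring at (362,166) and rest at (319,178), is the right one. The blue one at (428,310) is to be left alone.

Next I'll take a close crop and some measurements.

Run:
```python
from h import *
im=cv2.imread("pics/top0.png")
a=cv2.resize(im[155:205,165:250],None,fx=7,fy=7,interpolation=cv2.INTER_CUBIC)
b=cv2.resize(im[140:205,300:385],None,fx=7,fy=7,interpolation=cv2.INTER_CUBIC)
c=cv2.resize(np.vstack([im[155:205,165:250],im[145:200,300:385]]),None,fx=5.6,fy=5.6,interpolation=cv2.INTER_CUBIC)
cv2.imwrite("pics/crop1.png",c)
ci=camera_info("top")
for n,u,v,z in[("window",227,185,.01),("block",205,178,.022),("end",181,169,.01),("head",362,166,.092),("rest",319,178,.074),("bottle",370,107,.07),("tin",307,108,.06),("spare",185,148,.02),("mandrel",259,104,.05)]:print(n,onz(ci,u,v,z).round(3))
```

```text
window [0.511 0.222 0.01 ]
block [0.527 0.282 0.022]
end [0.555 0.353 0.01 ]
head [ 0.55  -0.14   0.092]
rest [ 0.519 -0.027  0.074]
bottle [ 0.724 -0.17   0.07 ]
tin [0.721 0.004 0.06 ]
spare [0.613 0.343 0.02 ]
mandrel [0.734 0.137 0.05 ]
```

View pics/crop1.png

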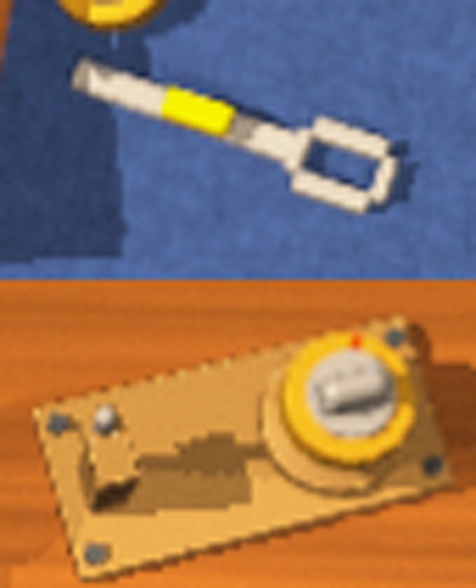

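The crop confirms the choice. The bright steel spanner has its window at about (226.6,184.5) and its block at (200.4,175). The tan housing has its head at (361.6,165) and the pin on the far side at (319,170). In the world frame the spanner yaw is about -0.32 and the housing yaw about +0.27, and the sizes agree. I'll move towards the spanner now.

```bash
python3 -m pendant '1 -1 0 0;1 -1 0 0;1 -1 0 0;1 -1 0 0;1 -1 0 0;1 -1 0 0;1 -1 0 0;1 -1 0 0' 80 20
python3 -m pendant '1 -1 0 0;1 -1 0 0;1 -1 0 0;1 -1 0 0;1 -1 0 0;1 -1 0 0;1 -1 0 0;1 -1 0 0'
python3 -c "
from h import *
s=state();print(s['joint_pos'].round(2),s['clock'])"
```

```text
clock: 0.82
position: [0.3121, -0.3774, 0.227]
eef_rot: [-3.112, -0.418, -0.002]
ft_force: [0.1, -0.5, -0.2]
opening: 0.871
grip_force: 0.0
clock: 1.48
position: [0.4538, -0.133, 0.2275]
eef_rot: [-3.111, -0.418, -0.006]
ft_force: [-0.2, 0.6, 0.1]
opening: 0.872
grip_force: 0.0
[ 0.92  0.22 -0.77  1.97  0.17  1.01 -1.24] 1.4833
```

```bash
python3 -m pendant '0.4 -1 0 -0.08;0.4 -1 0 -0.16;0.4 -1 0 -0.24;0.4 -1 0 -0.32;0.4 -1 0 -0.32;0.4 -1 0 -0.32'
cat >> h.py <<'E'
def go(x,y,z,ang):
    """rows numbers to bring TCP to x,y,z with tool y line at world angle ang"""
    s=state(); M=R.from_rotvec(s["eef_rot"]).as_matrix()
    d=M.T@(np.array([x,y,z])-s["position"])/0.2
    a=np.arctan2(M[1,1],M[0,1]); e=(ang-a+np.pi/2)%np.pi-np.pi/2
    print("rows dx dy dz",d.round(4),"twist",round(-e/(np.pi/2),4),"tilt",np.round(M[:2,2],4),"q",s["joint_pos"].round(2),"t",s["clock"])
E
python3 -c "
from h import *
go(.5,.25,.2,-.32)"
```

```text
clock: 1.98
position: [0.477, 0.0814, 0.2276]
eef_rot: [-2.909, -1.177, -0.006]
ft_force: [0.9, 0.8, 1.5]
opening: 0.873
grip_force: 0.0
rows dx dy dz [ 0.668  -0.5255  0.1418] twist -0.3067 tilt [0.0021 0.0044] q [ 0.6   0.29 -0.95  1.95  0.27  1.04 -1.27] t 1.9833
```

```bash
python3 -m pendant '0.67 -0.53 0.14 -0.08;0.67 -0.53 0.14 -0.16;0.67 -0.53 0.14 -0.24;0.67 -0.53 0.14 -0.31;0.67 -0.53 0.14 -0.31;0.67 -0.53 0.14 -0.31;0.67 -0.53 0.14 -0.31'
python3 - <<'E'
from h import *
ci=camera_info("wrist"); np.save("ci1.npy",ci,allow_pickle=True)
im=capture("wrist");cv2.imwrite("pics/w1.png",im)
E
```

```text
clock: 2.57
position: [0.5009, 0.2422, 0.1981]
eef_rot: [-2.551, -1.833, 0.003]
ft_force: [-1.1, -0.6, -0.7]
opening: 0.87
grip_force: 0.0
```

View pics/w1.png

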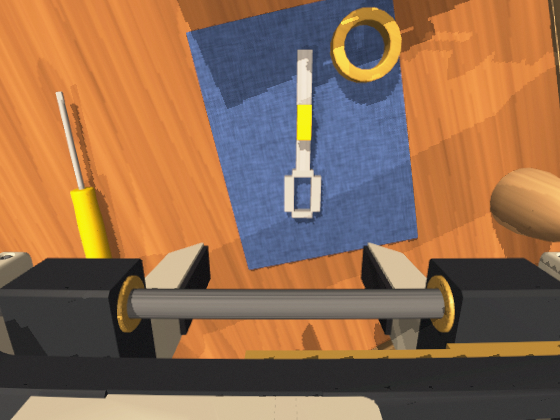

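The wrist view shows the spanner upright in the picture: yellow block at about (304,122), window at about (303,196), spare ring at (367,45). I'll measure it from masks.

Run:
```python
from h import *
ci=np.load("ci1.npy",allow_pickle=True).item(); im=cv2.imread("pics/w1.png")
h=cv2.cvtColor(im,cv2.COLOR_BGR2HSV)
roi=np.zeros(im.shape[:2],np.uint8); roi[40:225,270:330]=1
y=((h[...,0]>25)&(h[...,0]<35)&(h[...,1]>150)&(roi>0)).astype(np.uint8)
st=((h[...,1]<70)&(h[...,2]>70)&(roi>0)).astype(np.uint8)
a=cv2.minAreaRect(cv2.findNonZero(y)); print("yel",a)
P=np.array([onz(ci,u,v,.022)[:2] for u,v in cv2.boxPoints(a)]);print(P.round(4),P.mean(0).round(4))
al=((st|y)>0).astype(np.uint8)
cs,hr=cv2.findContours(al,cv2.RETR_CCOMP,cv2.CHAIN_APPROX_NONE)
for c,q in zip(cs,hr[0]):
    if cv2.contourArea(c)<60: continue
    r=cv2.minAreaRect(c); B=np.array([onz(ci,u,v,.010)[:2] for u,v in cv2.boxPoints(r)])
    W=np.array([onz(ci,u,v,.010)[:2] for u,v in c[:,0]])
    d=[np.linalg.norm(B[0]-B[1]),np.linalg.norm(B[1]-B[2])]
    e=B[1]-B[0] if d[0]>d[1] else B[2]-B[1]
    print("hole" if q[3]>=0 else "outer",r,B.mean(0).round(4),np.round(d,4),"yaw of long axis",np.arctan2(-e[0],e[1]).round(3),np.arctan(-e[0]/e[1]).round(3))
```

```text
yel ((304.0, 122.0), (34.0, 14.0), 90.0)
[[0.5361 0.3136]
 [0.5489 0.3093]
 [0.5392 0.2784]
 [0.526  0.2828]] [0.5376 0.296 ]
outer ((302.5, 133.5), (169.0, 37.0), 90.0) [0.5314 0.2796] [0.0354 0.1711] yaw of long axis 2.846 -0.295
hole ((301.5, 192.5), (17.0, 31.0), 0.0) [0.513  0.2258] [0.0344 0.018 ] yaw of long axis -0.318 -0.318
```

```bash
python3 -c "
from h import *
go(.5376,.296,.06,-.325)"
```

```text
rows dx dy dz [0.3199 0.0836 0.6909] twist -0.0009 tilt [-0.0007 -0.0015] q [ 0.26  0.52 -0.99  1.8   0.49  1.09 -1.23] t 2.6167
```

```bash
python3 -m pendant '0.32 0.085 0.2 0;0.32 0.085 0.4 0;0.32 0.085 0.6 0;0.32 0.085 0.69 0;0.32 0.085 0.69 0;0.32 0.085 0.69 0;0.32 0.085 0.69 0;0.32 0.085 0.69 0' 40 20; python3 -c "
from h import *
go(.5376,.296,.005,-.325)
ci=camera_info('wrist'); im=capture('wrist');cv2.imwrite('pics/w2.png',im)
h=cv2.cvtColor(im,cv2.COLOR_BGR2HSV)
y=((h[...,0]>25)&(h[...,0]<35)&(h[...,1]>150)).astype(np.uint8)
n,l,s,c=cv2.connectedComponentsWithStats(y)
for i in range(1,n):
  if s[i,4]>150: print(s[i],c[i].round(1),onz(ci,*c[i],.022).round(4))
"
```

```text
clock: 3.28
position: [0.5397, 0.2979, 0.0639]
eef_rot: [2.552, 1.831, 0.007]
ft_force: [-0.5, -0.6, -1.0]
opening: 0.442
grip_force: 0.0
rows dx dy dz [-0.0134 -0.008   0.2945] twist -0.0007 tilt [0.0043 0.0016] q [ 0.04  0.77 -0.82  1.75  0.68  0.94 -1.4 ] t 3.2833
[411  91  23  31 355] [423.5 103.9] [0.641  0.3482 0.022 ]
[329 131  88  42 685] [367.1 153.3] [0.6023 0.3309 0.022 ]
[ 273  209   22   54 1086] [282.9 236.5] [0.537  0.2964 0.022 ]
```

```bash
python3 -m pendant '-0.008 -0.01 0.15 0;-0.008 -0.01 0.28 0;-0.008 -0.01 0.295 0;-0.008 -0.01 0.295 0;-0.008 -0.01 0.295 0'
python3 -m pendant '0 0 0 0;0 0 0 0;0 0 0 0;0 0 0 0;0 0 0 0;0 0 0 0' 0 40; python3 -c "
from h import *
go(.537,.2964,.2,-.325)"
```

```text
clock: 3.75
position: [0.5376, 0.2977, 0.0044]
eef_rot: [2.551, 1.832, 0.007]
ft_force: [1.4, -0.2, 4.9]
opening: 0.437
grip_force: 2.1
clock: 4.25
position: [0.5363, 0.2986, 0.0044]
eef_rot: [-2.551, -1.834, -0.006]
ft_force: [-2.1, 0.6, 7.2]
opening: 0.149
grip_force: 41.1
rows dx dy dz [-0.0062  0.0089 -0.9781] twist 0.0006 tilt [0.003  0.0024] q [-0.    0.84 -0.76  1.77  0.75  0.85 -1.45] t 4.25
```

The grip is good at 13.7 mm. I'll lift and carry it towards the housing, turning it on the way.

```bash
python3 -m pendant '0 0 -0.2 0;0 0 -0.4 0;0 0 -0.6 0;0 0 -0.8 0;0 0 -1 0;0 0 -1 0;0 0 -1 0'
python3 -m pendant '-0.2 0 0 -0.07;-0.4 0 0 -0.14;-0.6 0 0 -0.21;-0.8 0 0 -0.28;-1 0 0 -0.35;-1 0 0 -0.38;-1 0 0 -0.38'; python3 -c "
from h import *
go(.488,-.178,.2,.27);print(state()['opening'])"
```

```text
clock: 4.83
position: [0.5366, 0.298, 0.2053]
eef_rot: [2.55, 1.832, 0.009]
ft_force: [0.0, 0.3, -2.7]
opening: 0.151
grip_force: 40.0
clock: 5.42
position: [0.47, 0.1017, 0.1997]
eef_rot: [-1.906, -2.495, 0.007]
ft_force: [0.5, 1.3, -1.7]
opening: 0.151
grip_force: 40.0
rows dx dy dz [-1.3731 -0.2807  0.0019] twist -0.0026 tilt [-0.0041 -0.0026] q [ 0.72  0.46 -1.22  1.97  0.5   1.06 -0.46] t 5.4167
0.15123214613649105
```

```bash
python3 -m pendant '-0.2 -0.1 0 0;-0.4 -0.2 0 0;-0.6 -0.28 0 0;-0.8 -0.28 0 0;-1 -0.28 0 0'
python3 -m pendant '-0.2 0 0 0;-0.37 0 0 0;-0.37 0 0 0;-0.37 0 0 0;-0.37 0 0 0'
python3 - <<'E'
from h import *
go(.488,-.178,.2,.27)
ci=camera_info("wrist"); np.save("ci3.npy",ci,allow_pickle=True)
im=capture("wrist");cv2.imwrite("pics/w3.png",im)
s=state();print(s["position"],s["eef_rot"])
E
```

```text
clock: 5.83
position: [0.4692, -0.0972, 0.2011]
eef_rot: [-1.897, -2.503, 0.002]
ft_force: [1.3, -0.5, -1.7]
opening: 0.149
grip_force: 40.0
clock: 6.25
position: [0.4902, -0.1657, 0.201]
eef_rot: [-1.896, -2.502, -0.002]
ft_force: [0.4, 0.8, -2.2]
opening: 0.15
grip_force: 40.0
rows dx dy dz [-0.0561 -0.0272  0.005 ] twist 0.0024 tilt [-0.001   0.0021] q [ 1.2   0.54 -1.2   1.89  0.56  1.11  0.05] t 6.25
[ 0.49018064 -0.16528714  0.2012701 ] [-1.89456729e+00 -2.50414814e+00 -1.06441606e-03]
```

View pics/w3.png

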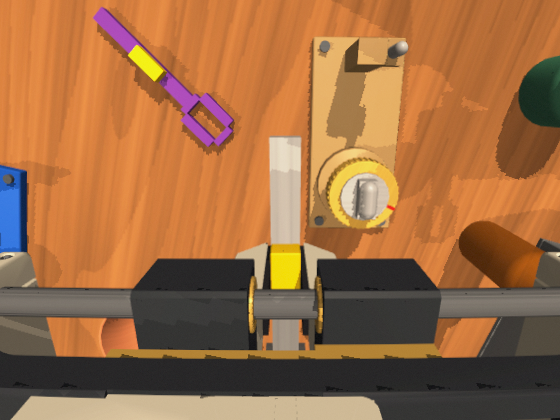

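The wrist view shows the ring centred at about (363,194), head ridge at (369,198), pin top at (398,48), rest block at (378,52), plate left edge at u≈312 and red mark at (391,208). The held handle ends at about (285,137).

Run:
```python
from h import *
ci=np.load("ci3.npy",allow_pickle=True).item(); im=cv2.imread("pics/w3.png")
h=cv2.cvtColor(im,cv2.COLOR_BGR2HSV)
U,V=np.meshgrid(np.arange(560),np.arange(420))
def blob(m,name,z):
    n,l,s,c=cv2.connectedComponentsWithStats(m.astype(np.uint8)); i=1+np.argmax(s[1:,4])
    k=(l==i).astype(np.uint8); cn=max(cv2.findContours(k,0,1)[0],key=cv2.contourArea)
    W=np.array([onz(ci,u,v,z)[:2] for u,v in cn[:,0]],np.float32)
    (cx,cy),r=cv2.minEnclosingCircle(W*1000); print(name,s[i],c[i].round(1),"circ",cx,cy,r,"rect",cv2.minAreaRect(W*1000)); return cn,W
near=(abs(U-363)<45)&(abs(V-194)<45)
yel=near&(h[...,0]>20)&(h[...,0]<33)&(h[...,1]>165)&(h[...,2]>120)
ring=yel|(near&(np.hypot(U-365,V-196)<28))
blob(ring,"ring z.069",.069)
blob(near&(h[...,1]<60)&(np.hypot(U-365,V-196)<30),"shoulder z.074",.074)
blob((h[...,1]<80)&(h[...,2]>40)&(abs(U-397)<13)&(V>35)&(V<60),"pin z.096",.096)
tz=state()["position"][2]
_,W=blob((h[...,1]<70)&(h[...,2]>100)&(U>255)&(U<315)&(V>125)&(V<240),"handle",tz+.006)
for v in(145,190,230):
    r=[u for u in range(255,315) if h[v,u,1]<70 and h[v,u,2]>100]; print(v,r[0],r[-1])
a=onz(ci,270,140,tz+.006);b=onz(ci,300,140,tz+.006);print("end width",np.linalg.norm(a-b),(a+b)/2)
tan=(h[...,0]>8)&(h[...,0]<25)&(abs(U-355)<60)
for u,v in[(314,39),(310,226),(404,39)]: print("plate",onz(ci,u,v,.012).round(4))
cv2.imwrite("pics/c2.png",cv2.resize(im[25:240,255:415],None,fx=2.7,fy=2.7,interpolation=cv2.INTER_CUBIC))
```

```text
ring z.069 [ 328  161   69   67 3340] [361.9 193.7] circ 556.9417724609375 -145.1865692138672 31.694297790527344 rect ((555.7568359375, -145.53140258789062), (60.812984466552734, 61.71872329711914), 15.789857864379883)
shoulder z.074 [ 341  173   48   47 1714] [364.2 196.2] circ 557.2130126953125 -145.97264099121094 21.985393524169922 rect ((556.908935546875, -145.28292846679688), (41.96826934814453, 41.69248580932617), 1.1097841262817383)
pin z.096 [388  41  20  18 237] [397.6  49.4] circ 536.637939453125 -28.990930557250977 7.438732147216797 rect ((536.6510009765625, -29.005428314208984), (14.87428092956543, 8.581762313842773), 41.75511932373047)
handle [ 270  136   31  104 3071] [285. 187.] circ 478.2830810546875 -126.53137969970703 25.652034759521484 rect ((478.45355224609375, -126.35821533203125), (13.970488548278809, 49.840415954589844), 15.470479011535645)
145 270 300
190 271 299
230 271 299
end width 0.013518253855892627 [ 0.47225321 -0.10407696  0.2072701 ]
plate [ 0.4782 -0.023   0.012 ]
plate [ 0.5295 -0.2057  0.012 ]
plate [0.5612 0.001  0.012 ]
```

View pics/c2.png

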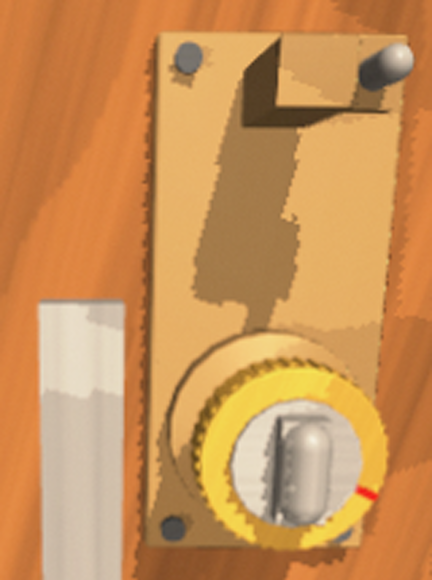

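The shoulder measures r = 22.0 mm (matches) centred at (0.557,-0.1457), with yaw about 0.276. The pin is consistent with that. The held handle end is 65.4 mm ahead of the TCP, so the TCP sits at spanner y ≈ 76.7 mm. The fit target for the TCP is (0.5365,-0.0718), angle 0.276.

```bash
python3 -c "
from h import *
go(.5365,-.0718,.115,.276)"
```

```text
rows dx dy dz [0.3861 0.3501 0.4318] twist -0.0004 tilt [-0.0008  0.0014] q [ 1.2   0.54 -1.2   1.89  0.56  1.11  0.05] t 6.3
```

```bash
python3 -m pendant '0.2 0.18 0 0;0.386 0.35 0 0;0.386 0.35 0 0;0.386 0.35 0.2 0;0.386 0.35 0.4 0;0.386 0.35 0.43 0;0.386 0.35 0.43 0;0.386 0.35 0.43 0;0.386 0.35 0.43 0;0.386 0.35 0.43 0'
python3 - <<'E'
from h import *
go(.5365,-.0718,.1,.276)
im=capture("wrist")
im2=capture("top");ci=camera_info("top")
s=state();print(s["ft_force"])
M=R.from_rotvec(s["eef_rot"]).as_matrix(); o=s["position"]-M[:,0]*.0767+[0,0,.006]
c=pix(ci,o);print("expected window centre px",c, "seat px",pix(ci,[.5574,-.1456,.092]))
x,y=c.round().astype(int)
a=cv2.resize(im2[y-30:y+30,x-45:x+25],(490,420),interpolation=cv2.INTER_CUBIC)
cv2.imwrite("pics/c3.png",np.hstack([a,im[0:420,200:500]]))
E
```

```text
clock: 7.13
position: [0.5386, -0.0747, 0.118]
eef_rot: [1.898, 2.5, 0.003]
ft_force: [0.2, -0.2, -1.2]
opening: 0.151
grip_force: 40.0
rows dx dy dz [ 0.0171 -0.0063  0.0897] twist -0.0025 tilt [ 0.0035 -0.0006] q [ 0.88  0.67 -1.06  1.9   0.7   0.99 -0.22] t 7.1333
[ 0.35206136 -0.52921183 -1.7498872 ]
expected window centre px [367.23140585 159.69333204] seat px [363.92885638 163.16363315]
```

View pics/c3.png

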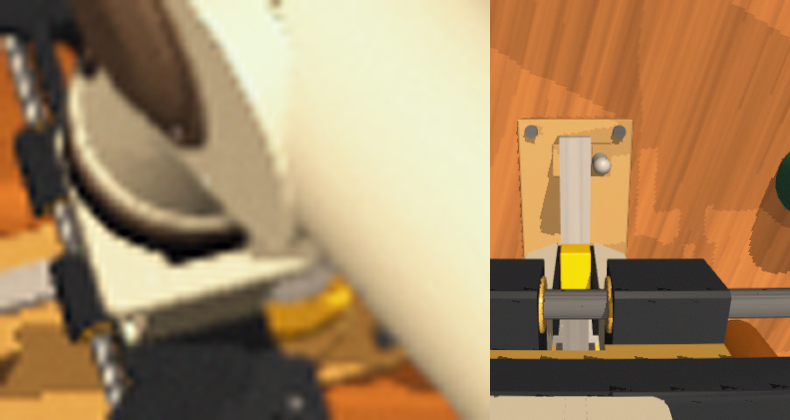

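The wrist view shows the handle over the rest (centre column ≈285), with the pin on its right at about (310,161). The top view is blocked by the arm. I'll trim the pose, check against the pin, and look from the scene camera.

```bash
python3 -m pendant '0.017 -0.006 0.04 0;0.017 -0.006 0.04 0;0.017 -0.006 0.04 0;0.017 -0.006 0.04 0;0.017 -0.006 0.04 0'
python3 - <<'E'
from h import *
go(.5365,-.0718,.1,.276)
s=state();ci=camera_info("wrist");im=capture("wrist")
cs=camera_info("scene");sc=capture("scene")
h=cv2.cvtColor(im,cv2.COLOR_BGR2HSV);M=R.from_rotvec(s["eef_rot"]).as_matrix()
tz=s["position"][2]
for v in(150,190,225):
    r=[u for u in range(255,306) if h[v,u,1]<70 and h[v,u,2]>100]
    print(v,r[0],r[-1],(M.T@(onz(ci,(r[0]+r[-1])/2,v,tz+.006)-s["position"])).round(4))
g=((h[...,1]<80)&(h[...,2]>60)); n,l,st,c=cv2.connectedComponentsWithStats(g.astype(np.uint8))
for i in range(1,n):
    if 60<st[i,4]<900 and st[i,1]<230 and 290<c[i][0]<340: print(st[i],c[i],(M.T@(onz(ci,*c[i],.096)-s["position"])).round(4))
o=s["position"]-M[:,0]*.0767; x,y=pix(cs,o).round().astype(int)
print(x,y)
cv2.imwrite("pics/c4.png",cv2.resize(sc[y-50:y+50,x-60:x+80],(784,560),interpolation=cv2.INTER_CUBIC))
E
```

```text
clock: 7.65
position: [0.535, -0.0718, 0.1077]
eef_rot: [1.899, 2.503, 0.0]
ft_force: [0.2, 0.4, -1.9]
opening: 0.147
grip_force: 40.0
rows dx dy dz [-0.0022  0.0072  0.0387] twist -0.0022 tilt [0.0001 0.0001] q [ 0.87  0.68 -1.04  1.91  0.71  0.98 -0.24] t 7.65
150 270 300 [ 0.0597 -0.0006 -0.006 ]
190 270 299 [ 0.041  -0.0009 -0.006 ]
225 271 299 [ 0.0235 -0.0006 -0.006 ]
[328 132  13  13 136] [334.25735294 138.02205882] [0.0634 0.0242 0.0118]
[307 162  21  23 350] [316.96285714 173.2       ] [0.0455 0.0159 0.0118]
234 264
```

View pics/c4.png

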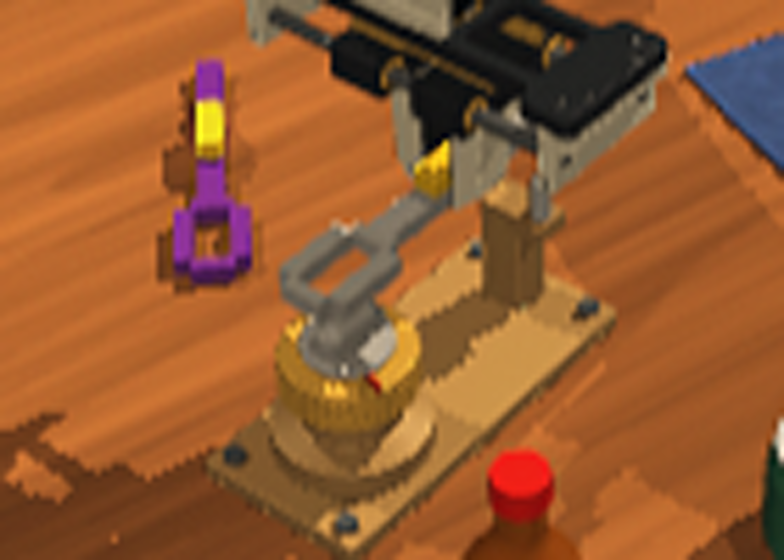

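The scene view shows the spanner window sitting above the barrel head, with the handle pointing to the rest and the pin beyond it. The pin check agrees with the target, with about 1.5 mm left to shift in +y. I'll trim that and descend.

```bash
python3 -m pendant '-0.002 0.008 0.03 0;-0.002 0.008 0.03 0;-0.002 0.008 0.03 0;-0.002 0.008 0.03 0;-0.002 0.008 0.03 0'; python3 -c "
from h import *
go(.5365,-.0718,.078,.276)"
```

```text
clock: 8.17
position: [0.5366, -0.0716, 0.1017]
eef_rot: [-1.899, -2.503, -0.0]
ft_force: [0.4, -1.0, -1.8]
opening: 0.15
grip_force: 40.0
rows dx dy dz [-0.0008 -0.0007  0.1185] twist -0.0021 tilt [-0.      0.0002] q [ 0.86  0.69 -1.03  1.91  0.72  0.97 -0.24] t 8.1667
```

```bash
python3 -m pendant '0 0 0.02 0;0 0 0.04 0;0 0 0.055 0;0 0 0.07 0;0 0 0.07 0;0 0 0.07 0'; python3 -c "
from h import *
go(.5365,-.0718,.078,.276);s=state();print(s['ft_force'],s['wrist_torque'])"
```

```text
clock: 8.67
position: [0.5364, -0.0716, 0.0874]
eef_rot: [-1.899, -2.502, 0.0]
ft_force: [0.2, -0.2, -1.2]
opening: 0.15
grip_force: 40.0
rows dx dy dz [-0.0009  0.0004  0.0472] twist -0.0021 tilt [-0.0005  0.0002] q [ 0.85  0.7  -1.01  1.92  0.74  0.95 -0.26] t 8.6667
[ 0.18300479 -0.22278981 -1.16166594] [ 0.06152401 -0.09904323  0.04171133]
```

It's on the head with no contact force. I'll continue down.

```bash
python3 -m pendant '0 0 0.015 0;0 0 0.03 0;0 0 0.04 0;0 0 0.045 0;0 0 0.048 0;0 0 0.048 0;0 0 0.048 0'; python3 -c "
from h import *
go(.5365,-.0718,.078,.276);s=state();print(s['ft_force'],s['wrist_torque'])"
```

```text
clock: 9.25
position: [0.5366, -0.0717, 0.0782]
eef_rot: [1.899, 2.503, 0.0]
ft_force: [0.5, -0.3, -1.3]
opening: 0.152
grip_force: 40.0
rows dx dy dz [-0.0004 -0.0008  0.0008] twist -0.0022 tilt [0.0001 0.    ] q [ 0.84  0.72 -1.    1.92  0.76  0.94 -0.27] t 9.25
[ 0.54857577 -0.32720414 -1.3198595 ] [ 0.03588226 -0.13795589 -0.01400716]
```

```bash
python3 -m pendant '0 0 0.005 0;0 0 0.01 0;0 0 0.01 0;0 0 0.01 0'; python3 -m pendant '0 0 0.005 0;0 0 0.005 0;0 0 0.005 0'; python3 -c "
from h import *
s=state();print(s['ft_force'],s['wrist_torque'],s['position'])"
```

```text
clock: 9.58
position: [0.5366, -0.0717, 0.0761]
eef_rot: [-1.899, -2.503, 0.0]
ft_force: [0.0, -0.4, -1.8]
opening: 0.147
grip_force: 40.0
clock: 9.83
position: [0.5366, -0.0717, 0.0751]
eef_rot: [-1.899, -2.503, 0.0]
ft_force: [0.4, 0.0, -2.6]
opening: 0.149
grip_force: 40.0
[ 0.43275452  0.02142675 -2.64393145] [ 0.03067817 -0.14534069  0.01358226] [ 0.53655915 -0.07170751  0.07509618]
```

```bash
python3 -m pendant '0 0 0.005 0;0 0 0.005 0;0 0 0.005 0'; python3 -m pendant '0 0 0.005 0;0 0 0.005 0;0 0 0.005 0';python3 -c "
from h import *
s=state();print(s['ft_force'],s['wrist_torque'],s['position'])"
```

```text
clock: 10.08
position: [0.5367, -0.0717, 0.0743]
eef_rot: [1.899, 2.502, 0.0]
ft_force: [-1.3, 0.1, -0.3]
opening: 0.152
grip_force: 40.0
clock: 10.33
position: [0.5368, -0.0717, 0.0743]
eef_rot: [1.898, 2.502, -0.001]
ft_force: [-4.0, -0.7, 12.3]
opening: 0.152
grip_force: 40.0
[-3.95635775 -0.68847244 12.31120651] [-0.10838775  0.86307619 -0.00328088] [ 0.53677871 -0.07170551  0.07431044]
```

It's seated at 0.0743. I'll unload a little, release and rise.

```bash
python3 -m pendant '0 0 -0.006 0;0 0 -0.006 0'; python3 -m pendant '0 0 0 0;0 0 0 0;0 0 0 0;0 0 0 0' 40 20; python3 -m pendant '0 0 -0.1 0;0 0 -0.2 0;0 0 -0.4 0;0 0 -0.4 0;0 0 -0.4 0' 88 60; python3 -c "
from h import *
s=state();print(s['ft_force'])
go(.5574,-.1456,.15,.276)"
```

```text
clock: 10.5
position: [0.5368, -0.0717, 0.0745]
eef_rot: [1.899, 2.502, 0.0]
ft_force: [-0.2, 0.1, -1.8]
opening: 0.149
grip_force: 40.0
clock: 10.83
position: [0.5367, -0.0717, 0.0743]
eef_rot: [-1.899, -2.503, -0.0]
ft_force: [0.7, 0.5, -0.7]
opening: 0.388
grip_force: 0.0
clock: 11.25
position: [0.5384, -0.0717, 0.1564]
eef_rot: [1.897, 2.499, 0.003]
ft_force: [-0.3, -0.3, -0.2]
opening: 0.749
grip_force: 0.0
[-0.2565504  -0.26382994 -0.21130102]
rows dx dy dz [-0.3812 -0.0078  0.0328] twist -0.0024 tilt [ 0.0044 -0.001 ] q [ 0.91  0.62 -1.11  1.88  0.64  1.05 -0.19] t 11.25
```

```bash
python3 -m pendant '-0.1 0 0 -0.08;-0.2 0 0 -0.16;-0.3 -0.01 0.03 -0.24;-0.38 -0.01 0.03 -0.32;-0.38 -0.01 0.03 -0.4;-0.38 -0.01 0.03 -0.405;-0.38 -0.01 0.03 -0.405;-0.38 -0.01 0.03 -0.405;-0.38 -0.01 0.03 -0.405' 88 60; python3 -c "
from h import *
go(.5574,-.1456,.1,.906);print(state()['opening'])"
```

```text
clock: 12.0
position: [0.5549, -0.1445, 0.1482]
eef_rot: [-1.022, -2.97, 0.0]
ft_force: [0.3, 0.0, 0.4]
opening: 0.96
grip_force: 0.0
rows dx dy dz [-0.0131  0.0035  0.241 ] twist 0.0012 tilt [-0.0002 -0.    ] q [ 1.05  0.76 -1.2   1.8   0.79  1.15  0.49] t 12.0
0.9603697325882099
```

```bash
python3 -m pendant '-0.013 0.0035 0.1 0;-0.013 0.0035 0.2 0;-0.013 0.0035 0.23 0;-0.013 0.0035 0.23 0;-0.013 0.0035 0.23 0;-0.013 0.0035 0.23 0'
python3 - <<'E'
from h import *
go(.5574,-.1456,.041,.906);print(state()['ft_force'])
sc=capture("scene");w=capture("wrist");x,y=234,264
a=cv2.resize(sc[y-40:y+60,x-50:x+60],(440,400),interpolation=cv2.INTER_CUBIC)
cv2.imwrite("pics/c5.png",np.hstack([a,cv2.resize(w[20:420,110:460],(350,400))]))
E
```

```text
clock: 12.5
position: [0.5584, -0.1461, 0.1035]
eef_rot: [1.02, 2.97, 0.0]
ft_force: [-0.3, 1.2, 0.3]
opening: 0.956
grip_force: 0.0
rows dx dy dz [ 0.0057 -0.0012  0.3124] twist 0.0019 tilt [ 0.0015 -0.0003] q [ 1.01  0.82 -1.14  1.82  0.85  1.09  0.45] t 12.5
[-0.29221674  1.18969283  0.32956349]
```

View pics/c5.png

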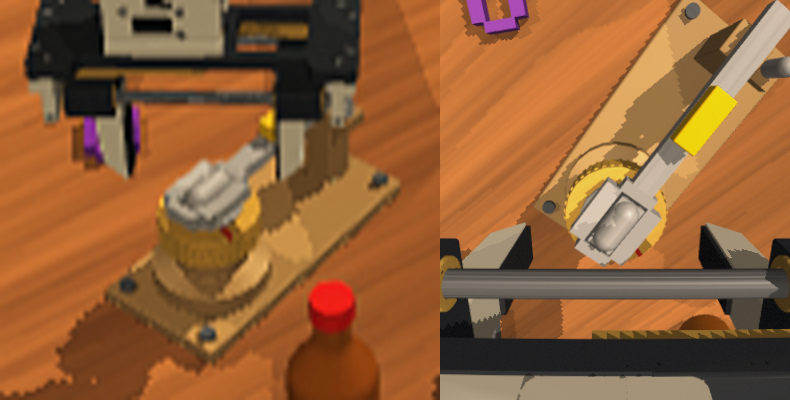

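The spanner is flat on the shoulder with the barrel head through its window, and the handle lies on the rest with the pin on its +x side. The red mark is on the -y side of +x. I'll descend and grip the ring.

```bash
python3 -m pendant '0.004 0 0.1 0;0.004 0 0.2 0;0.004 0 0.29 0;0.004 0 0.31 0;0.004 0 0.31 0;0.004 0 0.31 0'; python3 -c "
from h import *
go(.5574,-.1456,.041,.906);s=state();print(s['ft_force'],s['wrist_torque'])"
```

```text
clock: 13.1
position: [0.5576, -0.1458, 0.0413]
eef_rot: [1.021, 2.97, 0.001]
ft_force: [-0.4, -0.1, -0.1]
opening: 0.959
grip_force: 0.0
rows dx dy dz [0.0015 0.0001 0.0015] twist 0.0017 tilt [0.0011 0.0002] q [ 0.97  0.89 -1.06  1.85  0.93  1.    0.4 ] t 13.1
[-0.44175119 -0.12963465 -0.12079924] [ 0.0333806  -0.16979378 -0.01832242]
```

```bash
python3 -m pendant '0 0 0 0;0 0 0 0;0 0 0 0;0 0 0 0;0 0 0 0;0 0 0 0' 55 60; python3 -c "
from h import *
s=state();print(s['ft_force'],s['wrist_torque'])"; python3 -m pendant '0 0 0 0.03;0 0 0 0.06;0 0 0 0.09;0 0 0 0.12;0 0 0 0.15;0 0 0 0.15;0 0 0 0.15'; python3 -c "
from h import *
s=state();print(s['ft_force'],s['wrist_torque']);go(.5574,-.1456,.041,.906)"
```

```text
clock: 13.6
position: [0.5578, -0.1456, 0.041]
eef_rot: [1.02, 2.97, 0.001]
ft_force: [2.8, 2.1, 2.1]
opening: 0.681
grip_force: 60.0
[2.75714883 2.12429509 2.07511417] [ 0.19396665 -0.38109512 -0.0333445 ]
clock: 14.18
position: [0.5579, -0.1455, 0.0409]
eef_rot: [1.36, 2.83, 0.001]
ft_force: [2.5, 2.0, 2.8]
opening: 0.683
grip_force: 60.0
[2.47203322 1.97243448 2.82077831] [ 0.29598587 -0.48896988 -0.02922366]
rows dx dy dz [ 0.0011 -0.002  -0.0004] twist -0.1472 tilt [0.0017 0.0003] q [ 0.94  0.86 -1.02  1.85  0.9   0.97  0.19] t 14.1833
```

```bash
python3 -m pendant '0 0 0 0.04;0 0 0 0.08;0 0 0 0.12;0 0 0 0.16;0 0 0 0.2'; python3 -c "
from h import *
s=state();print(s['ft_force'],s['wrist_torque'])";python3 -m pendant '0 0 0 0.03;0 0 0 0.06;0 0 0 0.09;0 0 0 0.12;0 0 0 0.15'; python3 -c "
from h import *
s=state();print(s['ft_force'],s['wrist_torque']);go(.5574,-.1456,.041,.906)"
```

```text
clock: 14.6
position: [0.558, -0.1455, 0.0409]
eef_rot: [1.789, 2.581, 0.002]
ft_force: [3.7, 2.0, 3.4]
opening: 0.684
grip_force: 60.0
[3.73263493 1.96170798 3.35023381] [ 0.19578945 -0.46995257  0.17021523]
clock: 15.02
position: [0.5581, -0.1454, 0.0409]
eef_rot: [2.079, 2.353, 0.003]
ft_force: [2.7, 1.8, 2.5]
opening: 0.684
grip_force: 60.0
[2.70265855 1.84597059 2.53723335] [ 0.29634796 -0.45747964  0.16105077]
rows dx dy dz [-0.0005 -0.0038 -0.0003] twist -0.4982 tilt [0.0022 0.0006] q [ 0.88  0.8  -0.92  1.85  0.81  0.91 -0.3 ] t 15.0167
```

The running torque is about 0.17 N m as expected, and 0.78 rad has been turned. I'll go on slowly.

```bash
t(){ python3 -c "
from h import *
s=state();print('TZ',s['wrist_torque'].round(3))
go(.5574,-.1456,.041,.906)"; }; python3 -m pendant '0 0 0 0.015;0 0 0 0.03;0 0 0 0.045;0 0 0 0.06;0 0 0 0.07'; t; python3 -m pendant '0 0 0 0.01;0 0 0 0.02;0 0 0 0.03;0 0 0 0.03'; t
```

```text
clock: 15.43
position: [0.5582, -0.1454, 0.0409]
eef_rot: [2.206, 2.235, 0.003]
ft_force: [5.0, 2.4, 3.1]
opening: 0.681
grip_force: 60.0
TZ [ 0.426 -0.723  0.183]
rows dx dy dz [-0.0008 -0.0039 -0.0004] twist -0.5685 tilt [0.0023 0.0007] q [ 0.87  0.79 -0.9   1.85  0.79  0.9  -0.4 ] t 15.4333
clock: 15.77
position: [0.5582, -0.1454, 0.0409]
eef_rot: [2.258, 2.183, 0.003]
ft_force: [5.6, 1.8, 3.2]
opening: 0.684
grip_force: 60.0
TZ [ 0.507 -0.751  0.023]
rows dx dy dz [-0.0009 -0.0038 -0.0005] twist -0.5984 tilt [0.0022 0.0007] q [ 0.86  0.78 -0.89  1.85  0.78  0.89 -0.44] t 15.7667
```

```bash
python3 -m pendant '0 0 0 0.01;0 0 0 0.02;0 0 0 0.03;0 0 0 0.03'; python3 -c "
from h import *
s=state();print('TZ',s['wrist_torque'].round(3))
go(.5574,-.1456,.041,.906)"
```

```text
clock: 16.1
position: [0.5582, -0.1455, 0.0409]
eef_rot: [2.309, 2.129, 0.003]
ft_force: [5.4, 2.1, 3.7]
opening: 0.683
grip_force: 60.0
TZ [ 0.557 -0.78   0.018]
rows dx dy dz [-0.001  -0.004  -0.0004] twist -0.6284 tilt [0.0023 0.0007] q [ 0.86  0.78 -0.88  1.85  0.77  0.89 -0.48] t 16.1
```

```bash
cat > t.py <<'E'
from h import *
s=state();print('TZ',s['wrist_torque'].round(3));go(.5574,-.1456,.041,.906)
E
python3 -m pendant '0 0 0 0.01;0 0 0 0.02;0 0 0 0.03' | grep clock; python3 t.py; python3 -m pendant '0 0 0 0.01;0 0 0 0.02;0 0 0 0.02'| grep clock; python3 t.py
```

```text
clock: 16.35
TZ [ 0.533 -0.815  0.13 ]
rows dx dy dz [-0.0012 -0.0039 -0.0004] twist -0.6583 tilt [0.0023 0.0007] q [ 0.85  0.77 -0.87  1.85  0.76  0.88 -0.52] t 16.35
clock: 16.6
TZ [ 0.492 -0.776  0.053]
rows dx dy dz [-0.0014 -0.0041 -0.0003] twist -0.6784 tilt [0.0024 0.0006] q [ 0.85  0.77 -0.86  1.85  0.76  0.88 -0.55] t 16.6
```

```bash
python3 -m pendant '0 0 0 0.01;0 0 0 0.02;0 0 0 0.02'| grep clock; python3 t.py
```

```text
clock: 16.85
TZ [ 0.54  -0.749 -0.008]
rows dx dy dz [-0.0015 -0.0041 -0.0004] twist -0.6985 tilt [0.0024 0.0007] q [ 0.84  0.77 -0.86  1.85  0.75  0.88 -0.58] t 16.85
```

```bash
python3 -m pendant '0 0 0 0.01;0 0 0 0.02;0 0 0 0.02'| grep clock; python3 t.py
```

```text
clock: 17.1
TZ [ 0.516 -0.748 -0.014]
rows dx dy dz [-0.0016 -0.004  -0.0005] twist -0.7185 tilt [0.0024 0.0007] q [ 0.84  0.76 -0.85  1.85  0.74  0.88 -0.6 ] t 17.1
```

```bash
python3 -m pendant '0 0 0 0.01;0 0 0 0.02;0 0 0 0.02'| grep clock; python3 t.py
```

```text
clock: 17.35
TZ [ 0.522 -0.824  0.063]
rows dx dy dz [-0.0021 -0.004  -0.0005] twist -0.7384 tilt [0.0024 0.0008] q [ 0.84  0.76 -0.85  1.85  0.74  0.87 -0.63] t 17.35
```

```bash
python3 -m pendant '0 0 0 0.01;0 0 0 0.02;0 0 0 0.02'| grep clock; python3 t.py
```

```text
clock: 17.6
TZ [ 0.536 -0.788  0.079]
rows dx dy dz [-0.0019 -0.0042 -0.0004] twist -0.7584 tilt [0.0025 0.0007] q [ 0.83  0.76 -0.84  1.85  0.73  0.87 -0.66] t 17.6
```

```bash
python3 -m pendant '0 0 0 0.01;0 0 0 0.02;0 0 0 0.02'| grep clock; python3 t.py
```

```text
clock: 17.85
TZ [ 0.497 -0.84   0.372]
rows dx dy dz [-0.0019 -0.004  -0.0005] twist -0.7778 tilt [0.0025 0.0004] q [ 0.83  0.75 -0.83  1.85  0.73  0.87 -0.69] t 17.85
```

```bash
python3 -m pendant '0 0 0 0.01;0 0 0 0.02;0 0 0 0.02'| grep clock; python3 t.py
```

```text
clock: 18.1
TZ [ 0.352 -0.796  1.224]
rows dx dy dz [-0.002  -0.0041 -0.0004] twist -0.7961 tilt [ 0.0026 -0.0003] q [ 0.82  0.75 -0.83  1.85  0.72  0.86 -0.71] t 18.1
```

```bash
python3 -c "
from h import *
w=capture('wrist');cv2.imwrite('pics/w6.png',w[40:300,100:460])"
```

```text
(no output)
```

View pics/w6.png

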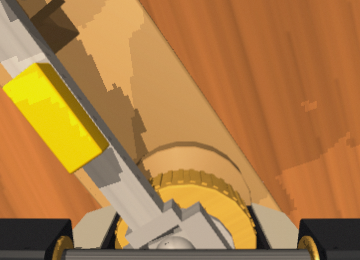

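The picture shows the ring gripped beneath the fitted spanner. It is home, and the moment has risen to 1.22 N m. I'll hold it and read again.

```bash
python3 -m pendant '0 0 0 0.002;0 0 0 0.002;0 0 0 0.002;0 0 0 0.002;0 0 0 0.002'; python3 t.py
```

```text
clock: 18.57
position: [0.5583, -0.1455, 0.0409]
eef_rot: [2.57, 1.804, 0.003]
ft_force: [4.6, 1.5, 3.5]
opening: 0.687
grip_force: 60.0
TZ [ 0.406 -0.716  1.395]
rows dx dy dz [-0.0019 -0.0042 -0.0003] twist -0.7974 tilt [ 0.0026 -0.0004] q [ 0.82  0.75 -0.83  1.85  0.72  0.86 -0.71] t 18.5667
```

About 1.35 N m has been held for over 0.4 s. I'll let go and rise straight up.

```bash
python3 -m pendant '0 0 0 0;0 0 0 0;0 0 0 0;0 0 0 0;0 0 0 0;0 0 0 0' 86 20; python3 -m pendant '0 0 -0.1 0;0 0 -0.2 0;0 0 -0.4 0;0 0 -0.6 0;0 0 -0.8 0;0 0 -0.8 0;0 0 -0.8 0;0 0 -0.8 0;0 0 -0.8 0'
python3 - <<'E'
from h import *
s=state();ci=camera_info("wrist");im=capture("wrist");cv2.imwrite("pics/w7.png",im)
h=cv2.cvtColor(im,cv2.COLOR_BGR2HSV)
y=((h[...,0]>25)&(h[...,0]<35)&(h[...,1]>150)).astype(np.uint8)
n,l,st,c=cv2.connectedComponentsWithStats(y)
ex=np.array([.5574,-.1456,0])+.075*np.array([-np.sin(.2),np.cos(.2),0]);print("block expected ~",ex.round(4))
for i in range(1,n):
  if st[i,4]>150: print(st[i],onz(ci,*c[i],.096).round(4))
print(s["ft_force"],s["clock"])
E
```

```text
clock: 19.07
position: [0.5565, -0.1463, 0.04]
eef_rot: [-2.575, -1.799, 0.001]
ft_force: [0.6, -0.3, -0.5]
opening: 0.934
grip_force: 0.0
clock: 19.82
position: [0.5558, -0.1462, 0.199]
eef_rot: [-2.574, -1.798, 0.003]
ft_force: [0.7, -0.0, -0.1]
opening: 0.935
grip_force: 0.0
block expected ~ [ 0.5425 -0.0721  0.    ]
[214 103  39  46 763] [ 0.5393 -0.0722  0.096 ]
[ 54 197  31  16 370] [ 0.386  -0.0834  0.096 ]
[ 0.67349031 -0.03068447 -0.14324698] 19.8167
```

```bash
python3 -c "
from workcell import sign_off
print(sign_off())"
```

```text
the job is handed in; nothing more can be done
None
```

I handed the job in at about 20 s; the sign-off returned no verdict. The spanner is fitted flat on the barrel's shoulder with its handle on the pin-held side, and the ring is home and nipped to about 1.35 N m. The arm is clear and nothing else was touched; I had no direct reading of the barrel's turn.

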